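# Find the socket that fits the caster nut

## Robot

A 6-joint arm with a two-finger parallel gripper is mounted at the origin on the work surface. World frame = base frame: x ahead of the robot, y to its left, z up, the work surface at z = 0. Lengths are in m, angles in rad, forces in N, time in s.
With the tool pointing down it reaches from about 0.325 to 0.9 m from the base axis. Payload 3.5 kg.
Tool frame: the origin (TCP) lies between the finger pads; the fingertips stand 14 mm ahead of it and the grasp point (between the pads) lies 5 mm behind it; z points along the fingers, y is the line along which they close (so a half turn about z gives the same grasp; the last joint's range is limited). The gripper opens to 85 mm and grips with 20 to 120 N. Pads are 22 mm wide; open, the fingers measure 114 mm over their backs; the gripper's body (76 mm by 85 mm) begins 54 mm behind the grasp point. The pads swing forward as they close: fully open they stand 13 mm farther back than shut.
Start: joints at [-1.215, 0.276, -0.026, 1.268, 0, 1.467], TCP at [0.277, -0.56, 0.245] pointing down, gripper open.
Joint ranges: [-3.12, 3.12], [-0.85, 1.88], [-1.08, 1.24], [-1.95, 2.15], [-1.57, 1.53], [-3.14, 3.14]. Speed limits (rad/s): [2.57, 2.57, 3.14, 3.14, 3.14, 3.14].

## Interface

Orientations are given as [roll, pitch, yaw] about the fixed x, y, z axes, in that order (R = Rz(yaw) Ry(pitch) Rx(roll)).
In Python, from workcell import * gives the robot as it stands.
- The arm moves only by the tool jog_arm, never from a script. Its argument "motion" is a list of rows, each an object with "slide": the shift along the world's x, y, z in m, a list of three; "twist": the turn, a rotation vector about the world's x, y, z in degrees, a list of three. In form: [{"slide": [tx, ty, tz], "twist": [rx, ry, rz]}, ...]. A call has 1 to 20 rows; each row is the pose to reach, as a shift and turn from the pose commanded when the call began; what a row does not reach only later rows make up. A row lasts 1/10 s, in which the tool goes at most 50 mm and 8.59 degrees, less where a joint would pass 70% of its speed; a pose out of reach is approached as far as the arm can. A call with a gripper value outside its range is refused whole. "fingers" is the finger opening in m, from 0 to 0.0854, set as the call begins (left out, the last holds). The fingers move at their own pace and stop on an object; "newtons" is the grip in N (left out, the last holds). Time passes only in rows, so rows that repeat a pose let the fingers close. It gives the time, the measured TCP pose, the force, the opening and the grip force at its end, in the units of the state.
- get_obs(): the state, without advancing time (a new reading comes with each control period).
- read_camera(name): name is "scene" or "top" or "wrist"; returns the picture (480x640x3 uint8, red, green, blue); there is no depth.
- camera_params(name): a dict with "intrinsics" (3x3 intrinsics, pixels), "eye" and "rotation" of the camera in the world. Camera axes: x right, y down, z forward; pixel columns grow to the right and rows downward; lengths in m; the calibration is good to about 2 mm. A picture is of the moment at which its call begins: read the wrist's pose just before it. camera_params takes no time and is no camera call; for the wrist camera it gives the pose at the moment of the call.
- sign_off(): hands the job in; it is judged then, once.
The state is a dict: "clock": time; "joint_positions": joint angles; "dq": joint speeds; "tau": joint torques, N m; "position": TCP position; "ee_rot": TCP orientation; "ft_force": force on the tool from outside, world axes, zero at the start; "moment": the same for the moment, N m; "finger_gap": finger opening in m; "grasp_force": force on a finger pad.
Only numpy, scipy, OpenCV 4.12 (cv2) and the standard library are available. Lean on these libraries where they do the work, as an engineer would, in place of code of your own. Each camera call takes 0.05 s, during which the arm holds its last target. There are 200 camera calls.

## Task

One of the three sockets on the baking sheet fits the nut of the caster that stands in the round ring holder. Try sockets on that nut until you find it, and push the one that fits fully home, upright, down to the caster's plate; any that does not fit goes back to stand upright on the baking sheet. Finish while still gripping the seated socket, without letting it go, and leave the grease jar and the spanner where they are.

Things in the scene. Friction and masses are not known exactly. Their poses are not given: they have to be found in the camera images.
- holder: Dark steel ring holder fixed to the bench, 170 mm outside and 144 mm inside diameter, 30 mm high, with the caster to be worked on in its middle. Origin: centre of the ring, on the bench; the nut of the caster in it stands on this axis (its caster's origin coincides with this point). It stands left or right of the robot's middle, the baking sheet on the other side.
- caster_a: One of three swivel casters, fixed, wheel down on the bench; any of them may be the one in the holder. Its level 100 x 85 mm aluminium plate has its upper face 105 mm above the bench; a hex nut 14 mm high stands in its middle. Origin: on the bench below the nut's axis; z up, x along the plate's 100 mm side. Flats of the nut face along x and every 60 degrees from it. The nut does not turn.
- caster_b: As caster_a, with a nut of another size. The three nuts are 18, 22 and 26 mm across flats, their top 6 mm tapering in by 2 mm on every side, and a threaded stud stands 24, 12 and 0 mm out of the nut's top respectively; which caster has which is not told.
- caster_c: As caster_a and caster_b, with a nut of yet another size.
- sheet: Aluminium baking sheet fixed to the bench, 240 mm (its x) by 330 mm (its y), rim 22 mm high, floor 3 mm thick. Origin: centre of the underside. The three sockets stand on its floor in a row along its y, about 100 mm apart.
- socket_a: One of three sockets alike from outside: a round steel barrel 40 mm in diameter, 46 mm high, opening down (unseen), and on top, on the same axis, a dark hex adapter to grip, 20 mm across flats, 34 mm high (80 mm in all). 0.2 to 0.33 kg. Origin: centre of the underside, z up. Flats of adapter and opening are in line: they face along x and every 60 degrees from it.
- socket_b: As socket_a, with a hexagonal opening of another size. The openings are 20, 24 and 28 mm across flats, the narrower the deeper; which is which is not marked. Exactly one fits each nut, with 1 mm to spare at every flat, once the flats are in line within about 8 degrees.
- socket_c: As socket_a and socket_b, with an opening of yet another size. A socket that fits comes down until its underside rests on the caster's plate, 105 mm above the bench; one that does not fit stops on the nut or stud with its underside at least 10 mm above the plate.
- grease_jar: Loose white jar, 64 mm in diameter, 75 mm high, beyond the work; leave alone. Origin: centre of the underside.
- spanner: Loose steel open-ended spanner lying on the bench beyond the work; leave alone. Origin: on the underside, near its middle.
There are look-alikes about, which are no part of the job. Leave any green or purple look-alike of the socket_c alone.

How it is judged:
By the outcome, as a careful person would: the job done as asked, in the order asked, and still so for the second after the job is handed in, while the arm keeps its last pose, push and grip.
It also fails if it takes over 72 s, if anything falls off the work surface, if the arm or the gripper's body presses on something with over 40 N, if the wrist force passes 120 N, or if a joint passes its speed limit or range.

## Working session

There is one attempt and no reset: what is moved stays moved. The work goes in short steps, Python scripts to look and compute and a tool call to move; the robot and the scene stay as the last step left them, time stands still between calls to the robot, and variables do not carry over. Pictures are saved under pics/ and viewed, at most 10 in all, crops included, and the job is handed in when it is done.

Besides the shell and the picture viewer there is one more tool, called as name(argument=value, ...) on one line, values as JSON. jog_arm: Moves the arm, as the interface text tells. Its arguments: {"type":"object","properties":{"motion":{"type":"array"},"fingers":{"type":"number"},"newtons":{"type":"number"}},"required":["motion"]}

```bash
mkdir -p pics; ls; cat > h.py <<'E'
from workcell import *
import numpy as np, cv2
def P(n):
    c=camera_params(n); return np.array(c["intrinsics"]),np.array(c["eye"]),np.array(c["rotation"])
def pix(p,z,c):
    K,e,R=c; d=R@np.linalg.solve(K,[p[0],p[1],1.]); return e+d*(z-e[2])/d[2]
def proj(X,c):
    K,e,R=c; q=K@(R.T@(np.array(X)-e)); return q[:2]/q[2]
def snap(n,name):
    im=read_camera(n); cv2.imwrite("pics/"+name,im[:,:,::-1]); return im
E
python3 - <<'E'
from h import *
o=get_obs(); print(o)
for n in("scene","top","wrist"): print(n,P(n))
snap("top","top.png"); snap("scene","scene.png")
E
```

```text
pics
{'clock': 0.0, 'joint_positions': array([-1.21542579e+00,  2.77166400e-01, -2.79110473e-02,  1.26797977e+00,
       -6.52887153e-06,  1.46740261e+00]), 'dq': array([ 0.00055374, -0.0019109 ,  0.00061968,  0.00016098, -0.00070742,
       -0.0005484 ]), 'tau': array([ 1.89257903e-04, -4.45508444e+01,  2.95202458e+01,  1.63305493e-02,
       -1.00044563e-04, -2.05665735e-06]), 'position': array([ 0.27650479, -0.55966884,  0.2441247 ]), 'ee_rot': array([-3.13934316e+00, -2.26851740e-04,  4.58764005e-01]), 'ft_force': array([-0.55820161,  0.34626064, -0.39605524]), 'moment': array([ 0.03684095, -0.0278046 , -0.02194671]), 'grasp_force': 0.0, 'finger_gap': 0.08557353415863694}
scene (array([[517.10324636,   0.        , 325.02319162],
       [  0.        , 517.10324636, 238.16014463],
       [  0.        ,   0.        ,   1.        ]]), array([ 1.58993942, -0.35991062,  0.92951249]), array([-2.27763835,  0.0036101 ,  1.21164844]))
top (array([[587.70854172,   0.        , 324.16994425],
       [  0.        , 587.70854172, 238.57550639],
       [  0.        ,   0.        ,   1.        ]]), array([0.43859893, 0.01543323, 1.37723345]), array([-3.02350958e+00,  3.19782981e-04, -1.57735387e+00]))
wrist (array([[342.21305043,   0.        , 315.10767232],
       [  0.        , 342.21305043, 238.78717607],
       [  0.        ,   0.        ,   1.        ]]), array([ 0.34739989, -0.52532022,  0.37205872]), array([ 2.82979272e+00,  1.48222946e-03, -1.11193464e+00]))
```

View pics/top.png

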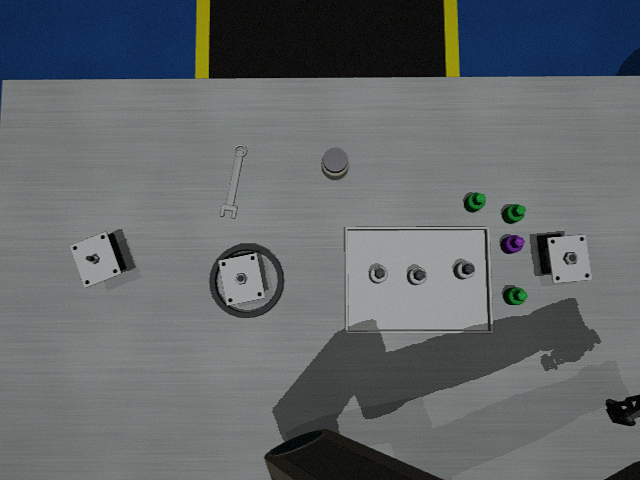

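View pics/scene.png

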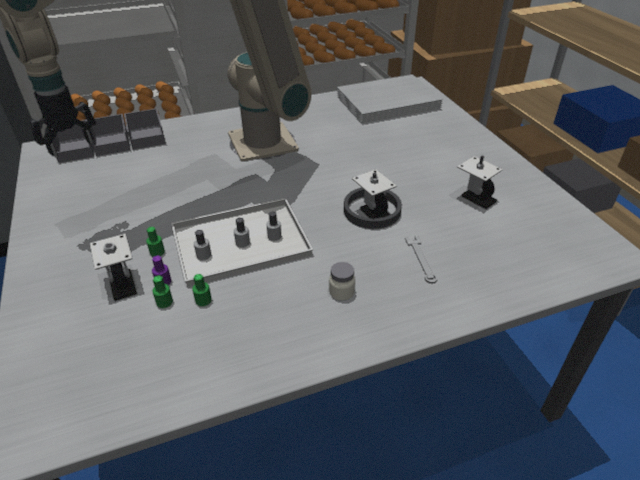

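The top view shows three grey sockets on the sheet with adapter tops near (378,271), (418,274) and (466,267). The green and purple look-alikes at (476,201), (514,212), (513,243) and (516,296) stand off the sheet, so I'll leave them alone. The holder ring is at (247,280) and its caster's nut is at (241,279). Next is an enlarged crop to confirm.

```bash
python3 - <<'E'
s=open('h.py').read()
s=s.replace('import numpy as np, cv2','import numpy as np, cv2\nfrom scipy.spatial.transform import Rotation as Ro')
s=s.replace('np.array(c["rotation"])','Ro.from_euler("xyz",c["rotation"]).as_matrix()')
open('h.py','w').write(s)
import cv2,numpy as np
t=cv2.imread('pics/top.png'); s=cv2.imread('pics/scene.png')
f=lambda im,x,y,w,h,W,H: cv2.resize(im[y:y+h,x:x+w],(W,H),interpolation=cv2.INTER_CUBIC)
a=np.hstack([f(t,205,240,80,80,400,400),f(s,340,155,66,66,400,400)])
b=f(t,345,245,160,40,800,200)
cv2.imwrite('pics/c1.png',np.vstack([a,b]))
from h import *
c=P("top")
for p,z in [((241,279),.12),((247,280),.015),((378,271),.083),((418,274),.083),((466,267),.083),((345,228),.022),((490,228),.022),((492,331),.022),((345,331),.022)]: print(p,pix(p,z,c).round(4))
E
```

```text
(241, 279) [0.5019 0.1931 0.12  ]
(247, 280) [0.5048 0.1941 0.015 ]
(378, 271) [ 0.5194 -0.1033  0.083 ]
(418, 274) [ 0.5122 -0.1912  0.083 ]
(466, 267) [ 0.527  -0.2974  0.083 ]
(345, 228) [ 0.6238 -0.0338  0.022 ]
(490, 228) [ 0.6216 -0.3712  0.022 ]
(492, 331) [ 0.3847 -0.3663  0.022 ]
(345, 331) [ 0.3869 -0.0313  0.022 ]
```

View pics/c1.png

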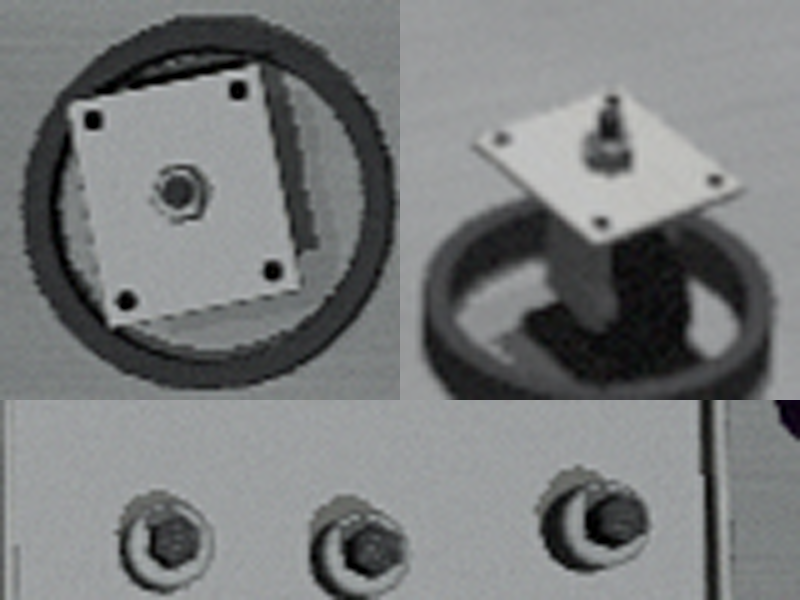

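```bash
python3 - <<'E'
from h import *
c=P("top")
q=[pix((205+x/5,240+y/5),.105,c)[:2] for x,y in [(68,103),(262,62),(300,290),(108,328)]]
q=np.array(q); print(q.round(4),q.mean(0))
for i in range(4):
    d=q[(i+1)%4]-q[i]; print(np.linalg.norm(d),np.degrees(np.arctan2(d[1],d[0])))
for z in (.119,.131,.143): print(z,pix((205+178/5,240+190/5),z,c))
E
```

```text
[[0.5429 0.2443]
 [0.5602 0.1602]
 [0.4615 0.1432]
 [0.4457 0.2257]] [0.50258405 0.19332633]
0.08585531488980906 -78.36257009507244
0.10021721817943362 -170.2073891086974
0.08399545899726381 100.790427695118
0.09893292623442078 10.851388471492509
0.119 [0.50412923 0.19416606 0.119     ]
0.131 [0.50350425 0.19246145 0.131     ]
0.143 [0.50287928 0.19075684 0.143     ]
```

jog_arm(motion=[{"slide": [0.02, 0.045, 0], "twist": [0, 0, -3]}, {"slide": [0.04, 0.09, 0], "twist": [0, 0, -6]}, {"slide": [0.06, 0.135, 0], "twist": [0, 0, -9]}, {"slide": [0.08, 0.18, 0], "twist": [0, 0, -12]}, {"slide": [0.1, 0.225, 0], "twist": [0, 0, -15]}, {"slide": [0.12, 0.27, 0], "twist": [0, 0, -18]}, {"slide": [0.14, 0.315, 0], "twist": [0, 0, -21]}, {"slide": [0.16, 0.36, 0], "twist": [0, 0, -26]}, {"slide": [0.16, 0.36, 0], "twist": [0, 0, -26]}, {"slide": [0.16, 0.36, 0], "twist": [0, 0, -26]}, {"slide": [0.16, 0.36, 0], "twist": [0, 0, -26]}])

```text
clock: 1.2
position: [0.4365, -0.201, 0.2451]
ee_rot: [3.141, 0.0, 0.005]
ft_force: [0.4, -0.2, -0.5]
finger_gap: 0.0856
grasp_force: 0.0
```

```bash
python3 - <<'E'
from h import *
import pickle
o=get_obs(); c=P("wrist"); im=snap("wrist","w1.png"); pickle.dump(c,open("w1.pkl","wb"))
print(o["clock"],o["position"],o["ee_rot"],o["joint_positions"],c)
for X in [(0.5194,-.1033,.083),(.5122,-.1912,.083),(.527,-.2974,.083)]: print(proj(X,c))
E
```

```text
1.2 [ 0.43648841 -0.20098445  0.24508701] [3.14138513e+00 4.86565810e-04 4.86405897e-03] [-5.65892630e-01  1.93835095e-02 -3.28049277e-01  1.22366086e+00
 -4.37507718e-04  2.57083598e+00] (array([[342.21305043,   0.        , 315.10767232],
       [  0.        , 342.21305043, 238.78717607],
       [  0.        ,   0.        ,   1.        ]]), array([ 0.51548231, -0.20096629,  0.37293947]), array([[ 4.88052805e-03, -9.51604003e-01, -3.07288141e-01],
       [-9.99988019e-01, -4.52815614e-03, -1.85968147e-03],
       [ 3.78231657e-04,  3.07293535e-01, -9.51614702e-01]]))
[193.24903129 122.52411815]
[302.88264449 132.48122076]
[436.12067556 113.70474613]
```

View pics/w1.png

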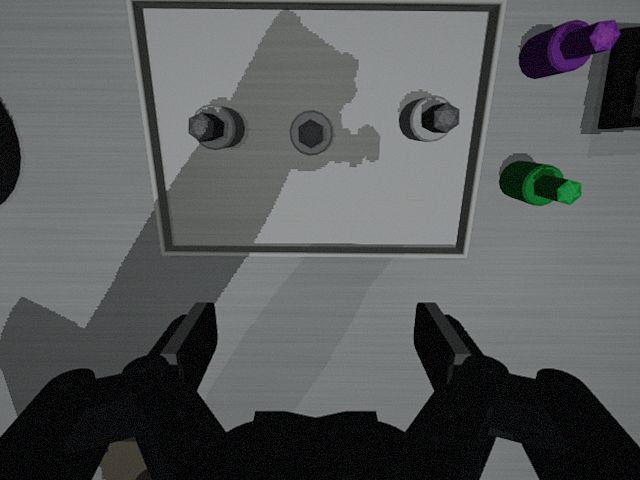

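The wrist view shows the three sockets with adapter tops at about (201,127), (311,133) and (445,117). I'll enlarge it to read the hex angles.

```bash
python3 - <<'E'
import cv2,numpy as np
t=cv2.imread('pics/w1.png'); t=cv2.convertScaleAbs(t,alpha=1.6,beta=30)
f=lambda x,y: cv2.resize(t[y:y+56,x:x+38],(266*2//2*1,392),interpolation=cv2.INTER_CUBIC)
o=[cv2.resize(t[y:y+38,x:x+38],(266,266),interpolation=cv2.INTER_CUBIC) for x,y in((184,108),(292,114),(426,98))]
cv2.imwrite('pics/c2.png',np.hstack(o))
E
```

```text
(no output)
```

View pics/c2.png

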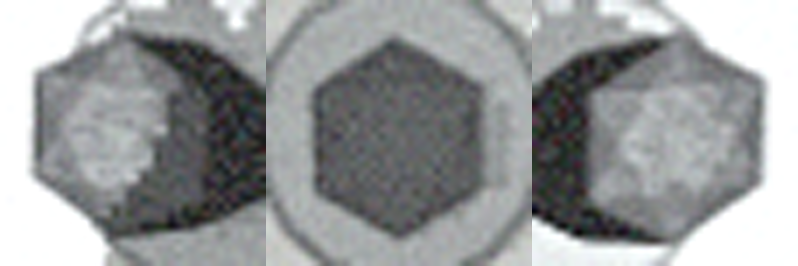

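```bash
python3 - <<'E'
from h import *
import pickle
c=pickle.load(open("w1.pkl","rb"))
for p in((201.1,127.7),(310.8,133.7),(446.8,117.9)): print(pix(p,.083,c).round(4))
E
```

```text
[ 0.5155 -0.1092  0.083 ]
[ 0.5113 -0.1976  0.083 ]
[ 0.5239 -0.3063  0.083 ]
```

jog_arm(motion=[{"slide": [0.026, 0.03, 0], "twist": [0, 0, 0]}, {"slide": [0.052, 0.06, 0], "twist": [0, 0, 0]}, {"slide": [0.0785, 0.091, -0.01], "twist": [0, 0, 0]}, {"slide": [0.0785, 0.091, -0.05], "twist": [0, 0, 0]}, {"slide": [0.0785, 0.091, -0.09], "twist": [0, 0, 0]}, {"slide": [0.0785, 0.091, -0.12], "twist": [0, 0, 0]}, {"slide": [0.0785, 0.091, -0.14], "twist": [0, 0, 0]}, {"slide": [0.0785, 0.091, -0.16], "twist": [0, 0, 0]}, {"slide": [0.0785, 0.091, -0.17], "twist": [0, 0, 0]}, {"slide": [0.0785, 0.091, -0.177], "twist": [0, 0, 0]}, {"slide": [0.0785, 0.091, -0.177], "twist": [0, 0, 0]}, {"slide": [0.0785, 0.091, -0.177], "twist": [0, 0, 0]}], fingers=0.05, newtons=50)

```text
clock: 2.45
position: [0.5159, -0.11, 0.0691]
ee_rot: [3.141, -0.001, 0.004]
ft_force: [-0.4, -0.5, -0.6]
finger_gap: 0.0502
grasp_force: 0.0
```

jog_arm(motion=[{"slide": [0, 0, 0], "twist": [0, 0, 0]}, {"slide": [0, 0, 0], "twist": [0, 0, 0]}, {"slide": [0, 0, 0], "twist": [0, 0, 0]}, {"slide": [0, 0, 0], "twist": [0, 0, 0]}, {"slide": [0, 0, 0], "twist": [0, 0, 0]}, {"slide": [0, 0, 0], "twist": [0, 0, 0]}], fingers=0.0, newtons=50)

```text
clock: 3.05
position: [0.5162, -0.1095, 0.0693]
ee_rot: [3.141, -0.002, 0.005]
ft_force: [-0.4, 0.3, 5.9]
finger_gap: 0.0193
grasp_force: 49.1
```

jog_arm(motion=[{"slide": [0, 0, 0.01], "twist": [0, 0, 0]}, {"slide": [0, 0, 0.03], "twist": [0, 0, 0]}, {"slide": [0, 0, 0.06], "twist": [0, 0, 0]}, {"slide": [0, 0, 0.1], "twist": [0, 0, 0]}, {"slide": [0, 0, 0.14], "twist": [0, 0, 0]}, {"slide": [-0.01, 0.02, 0.177], "twist": [0, 0, 5]}, {"slide": [-0.02, 0.06, 0.177], "twist": [0, 0, 11]}, {"slide": [-0.03, 0.1, 0.177], "twist": [0, 0, 17]}, {"slide": [-0.04, 0.14, 0.177], "twist": [0, 0, 23]}, {"slide": [-0.05, 0.18, 0.177], "twist": [0, 0, 29]}, {"slide": [-0.06, 0.215, 0.177], "twist": [0, 0, 35]}, {"slide": [-0.07, 0.24, 0.177], "twist": [0, 0, 40]}, {"slide": [-0.073, 0.25, 0.177], "twist": [0, 0, 40.8]}, {"slide": [-0.073, 0.25, 0.177], "twist": [0, 0, 40.8]}, {"slide": [-0.073, 0.25, 0.177], "twist": [0, 0, 40.8]}, {"slide": [-0.073, 0.25, 0.177], "twist": [0, 0, 40.8]}])

```text
clock: 4.65
position: [0.4427, 0.1396, 0.2452]
ee_rot: [3.141, 0.0, 0.715]
ft_force: [-0.5, -0.3, -2.9]
finger_gap: 0.0193
grasp_force: 49.5
```

```bash
python3 - <<'E'
from h import *
import pickle
o=get_obs(); c=P("wrist"); im=snap("wrist","w2.png"); pickle.dump(c,open("w2.pkl","wb"))
print(o["clock"],o["position"],o["ee_rot"],o["joint_positions"],o["ft_force"],o["finger_gap"])
u=proj((.503,.193,.119),c); print(u)
t=cv2.imread('pics/w2.png'); x,y=(u-[50,50]).astype(int)
a=cv2.resize(t[y:y+100,x:x+100],(480,480),interpolation=cv2.INTER_CUBIC); print(x,y)
b=cv2.resize(t[160:480,160:480],(320,320),interpolation=cv2.INTER_AREA)
cv2.imwrite('pics/c3.png',np.hstack([a,cv2.copyMakeBorder(b,0,160,0,0,0)]))
E
```

```text
4.65 [0.44267441 0.13963387 0.24520508] [3.14121393e+00 4.57668366e-04 7.14949045e-01] [ 1.66485581e-01 -1.08400222e-02 -3.58171259e-01  1.22365817e+00
 -5.61792577e-04  2.59312916e+00] [-0.47333313 -0.26643665 -2.93177756] 0.019280346737110807
[313.25762347 125.48212288]
263 75
```

View pics/c3.png

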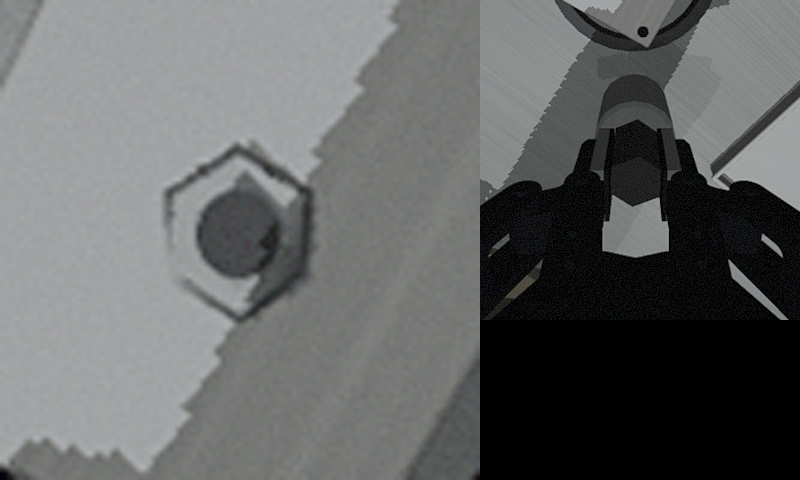

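The crop shows the nut centred at about (312.7,123.8) in the full picture, with its flats in line with the tool. Its width of 30.6 px fits the 22 mm nut, and the stud is short.

```bash
python3 - <<'E'
from h import *
import pickle
c=pickle.load(open("w2.pkl","rb"))
for z in(.105,.113): print(pix((312.7,123.75),z,c), 30.6/342*(c[2].T@(np.array([.503,.193,z])-c[1]))[2])
print(pix((263+238/4.8,75+235/4.8),.131,c))
E
```

```text
[0.50369148 0.19421526 0.105     ] 0.022771713608127655
[0.50364935 0.19412287 0.113     ] 0.02209064495187097
[0.50340306 0.19388744 0.131     ]
```

jog_arm(motion=[{"slide": [0.03, 0.027, 0], "twist": [0, 0, 0]}, {"slide": [0.0614, 0.0549, 0], "twist": [0, 0, 0]}, {"slide": [0.0614, 0.0549, -0.015], "twist": [0, 0, 0]}, {"slide": [0.0614, 0.0549, -0.03], "twist": [0, 0, 0]}, {"slide": [0.0614, 0.0549, -0.03], "twist": [0, 0, 0]}, {"slide": [0.0614, 0.0549, -0.03], "twist": [0, 0, 0]}, {"slide": [0.0614, 0.0549, -0.03], "twist": [0, 0, 0]}])

```text
clock: 5.4
position: [0.5044, 0.1951, 0.2162]
ee_rot: [3.141, -0.001, 0.716]
ft_force: [0.0, 0.4, -1.5]
finger_gap: 0.0195
grasp_force: 49.2
```

jog_arm(motion=[{"slide": [-0.0003, -0.0006, -0.008], "twist": [0, 0, 0]}, {"slide": [-0.0003, -0.0006, -0.016], "twist": [0, 0, 0]}, {"slide": [-0.0003, -0.0006, -0.021], "twist": [0, 0, 0]}, {"slide": [-0.0003, -0.0006, -0.026], "twist": [0, 0, 0]}, {"slide": [-0.0003, -0.0006, -0.03], "twist": [0, 0, 0]}, {"slide": [-0.0003, -0.0006, -0.03], "twist": [0, 0, 0]}])

```text
clock: 6.0
position: [0.5028, 0.1948, 0.1844]
ee_rot: [-3.141, 0.001, 0.717]
ft_force: [-0.6, -0.3, -3.1]
finger_gap: 0.0193
grasp_force: 49.2
```

jog_arm(motion=[{"slide": [0, 0, -0.002], "twist": [0, 0, 0]}, {"slide": [0, 0, -0.004], "twist": [0, 0, 0]}, {"slide": [0, 0, -0.006], "twist": [0, 0, 0]}, {"slide": [0, 0, -0.006], "twist": [0, 0, 0]}])

```text
clock: 6.4
position: [0.504, 0.1953, 0.1821]
ee_rot: [3.141, -0.002, 0.717]
ft_force: [-4.6, -0.8, 10.1]
finger_gap: 0.0197
grasp_force: 50.8
```

jog_arm(motion=[{"slide": [0, 0, -0.002], "twist": [0, 0, 0]}, {"slide": [0, 0, -0.003], "twist": [0, 0, 0]}, {"slide": [0, 0, -0.003], "twist": [0, 0, 0]}])

```text
clock: 6.7
position: [0.5044, 0.1955, 0.1819]
ee_rot: [3.14, -0.004, 0.717]
ft_force: [-8.5, -1.7, 23.7]
finger_gap: 0.0196
grasp_force: 52.6
```

jog_arm(motion=[{"slide": [-0.001, -0.0005, 0], "twist": [0, 0, 0]}, {"slide": [-0.0018, -0.0008, 0], "twist": [0, 0, 0]}, {"slide": [-0.0018, -0.0008, 0], "twist": [0, 0, 0]}])

```text
clock: 7.0
position: [0.504, 0.1952, 0.182]
ee_rot: [3.139, -0.007, 0.717]
ft_force: [-4.9, 0.3, 19.5]
finger_gap: 0.0197
grasp_force: 52.0
```

jog_arm(motion=[{"slide": [-0.0007, -0.0007, 0], "twist": [0, 0, 0]}, {"slide": [-0.0015, -0.0015, 0], "twist": [0, 0, 0]}, {"slide": [-0.0015, -0.0015, 0], "twist": [0, 0, 0]}])

```text
clock: 7.3
position: [0.5035, 0.1947, 0.182]
ee_rot: [3.14, -0.01, 0.718]
ft_force: [-4.0, 2.1, 18.4]
finger_gap: 0.0194
grasp_force: 51.6
```

It is captured on the nut's taper about 11 mm above the plate and won't move under about 20 N, so this is a smaller opening that doesn't fit. I'm putting it back.

jog_arm(motion=[{"slide": [0.002, 0.001, 0.01], "twist": [0, 0, 0]}, {"slide": [0.002, 0.001, 0.03], "twist": [0, 0, 0]}, {"slide": [0.002, 0.001, 0.06], "twist": [0, 0, 0]}, {"slide": [0.002, -0.02, 0.072], "twist": [0, 0, -4]}, {"slide": [0.004, -0.06, 0.072], "twist": [0, 0, -10]}, {"slide": [0.006, -0.1, 0.072], "twist": [0, 0, -16]}, {"slide": [0.009, -0.145, 0.072], "twist": [0, 0, -22]}, {"slide": [0.011, -0.19, 0.072], "twist": [0, 0, -28]}, {"slide": [0.013, -0.235, 0.072], "twist": [0, 0, -34]}, {"slide": [0.015, -0.275, 0.06], "twist": [0, 0, -40]}, {"slide": [0.0165, -0.303, 0.03], "twist": [0, 0, -40.8]}, {"slide": [0.0165, -0.303, -0.01], "twist": [0, 0, -40.8]}, {"slide": [0.0165, -0.303, -0.05], "twist": [0, 0, -40.8]}, {"slide": [0.0165, -0.303, -0.08], "twist": [0, 0, -40.8]}, {"slide": [0.0165, -0.303, -0.095], "twist": [0, 0, -40.8]}, {"slide": [0.0165, -0.303, -0.101], "twist": [0, 0, -40.8]}, {"slide": [0.0165, -0.303, -0.105], "twist": [0, 0, -40.8]}, {"slide": [0.0165, -0.303, -0.107], "twist": [0, 0, -40.8]}, {"slide": [0.0165, -0.303, -0.107], "twist": [0, 0, -40.8]}, {"slide": [0.0165, -0.303, -0.107], "twist": [0, 0, -40.8]}])

```text
clock: 9.3
position: [0.5175, -0.1106, 0.0704]
ee_rot: [3.141, -0.002, 0.005]
ft_force: [-0.1, -0.4, -1.6]
finger_gap: 0.0198
grasp_force: 49.5
```

jog_arm(motion=[{"slide": [0, 0, -0.001], "twist": [0, 0, 0]}, {"slide": [0, 0, -0.0015], "twist": [0, 0, 0]}, {"slide": [0, 0, -0.0015], "twist": [0, 0, 0]}])

```text
clock: 9.6
position: [0.5176, -0.1106, 0.0693]
ee_rot: [3.141, -0.002, 0.005]
ft_force: [-0.3, 0.7, 5.3]
finger_gap: 0.0194
grasp_force: 50.3
```

jog_arm(motion=[{"slide": [0, 0, 0], "twist": [0, 0, 0]}, {"slide": [0, 0, 0], "twist": [0, 0, 0]}, {"slide": [0, 0, 0], "twist": [0, 0, 0]}, {"slide": [0, 0, 0], "twist": [0, 0, 0]}, {"slide": [0, 0, 0.01], "twist": [0, 0, 0]}, {"slide": [0, 0, 0.04], "twist": [0, 0, 0]}, {"slide": [0, 0, 0.07], "twist": [0, 0, 0]}, {"slide": [-0.003, -0.044, 0.08], "twist": [0, 0, 0]}, {"slide": [-0.006, -0.0875, 0.07], "twist": [0, 0, 0]}, {"slide": [-0.006, -0.0875, 0.05], "twist": [0, 0, 0]}, {"slide": [-0.006, -0.0875, 0.03], "twist": [0, 0, 0]}, {"slide": [-0.006, -0.0875, 0.015], "twist": [0, 0, 0]}, {"slide": [-0.006, -0.0875, 0.005], "twist": [0, 0, 0]}, {"slide": [-0.006, -0.0875, 0], "twist": [0, 0, 0]}, {"slide": [-0.006, -0.0875, 0], "twist": [0, 0, 0]}, {"slide": [-0.006, -0.0875, 0], "twist": [0, 0, 0]}], fingers=0.05)

```text
clock: 11.2
position: [0.5112, -0.198, 0.0685]
ee_rot: [3.141, -0.001, 0.005]
ft_force: [-0.3, -0.5, -0.3]
finger_gap: 0.0499
grasp_force: 0.0
```

jog_arm(motion=[{"slide": [0, 0, 0], "twist": [0, 0, 0]}, {"slide": [0, 0, 0], "twist": [0, 0, 0]}, {"slide": [0, 0, 0], "twist": [0, 0, 0]}, {"slide": [0, 0, 0], "twist": [0, 0, 0]}, {"slide": [0, 0, 0], "twist": [0, 0, 0]}, {"slide": [0, 0, 0], "twist": [0, 0, 0]}], fingers=0.0)

```text
clock: 11.8
position: [0.5111, -0.198, 0.0686]
ee_rot: [3.141, -0.001, 0.005]
ft_force: [-1.3, 0.7, 5.4]
finger_gap: 0.0191
grasp_force: 50.5
```

jog_arm(motion=[{"slide": [0, 0, 0.01], "twist": [0, 0, 0]}, {"slide": [0, 0, 0.04], "twist": [0, 0, 0]}, {"slide": [0, 0, 0.08], "twist": [0, 0, 0]}, {"slide": [0, 0.01, 0.12], "twist": [0, 0, 2]}, {"slide": [0, 0.04, 0.155], "twist": [0, 0, 5]}, {"slide": [-0.001, 0.08, 0.177], "twist": [0, 0, 10]}, {"slide": [-0.002, 0.125, 0.177], "twist": [0, 0, 15]}, {"slide": [-0.003, 0.17, 0.177], "twist": [0, 0, 20]}, {"slide": [-0.004, 0.215, 0.177], "twist": [0, 0, 25]}, {"slide": [-0.005, 0.26, 0.177], "twist": [0, 0, 30]}, {"slide": [-0.006, 0.305, 0.177], "twist": [0, 0, 35]}, {"slide": [-0.007, 0.35, 0.177], "twist": [0, 0, 39]}, {"slide": [-0.0075, 0.38, 0.177], "twist": [0, 0, 40.8]}, {"slide": [-0.0075, 0.392, 0.177], "twist": [0, 0, 40.8]}, {"slide": [-0.0075, 0.392, 0.165], "twist": [0, 0, 40.8]}, {"slide": [-0.0075, 0.392, 0.15], "twist": [0, 0, 40.8]}, {"slide": [-0.0075, 0.392, 0.147], "twist": [0, 0, 40.8]}, {"slide": [-0.0075, 0.392, 0.147], "twist": [0, 0, 40.8]}, {"slide": [-0.0075, 0.392, 0.147], "twist": [0, 0, 40.8]}])

```text
clock: 13.7
position: [0.5033, 0.1932, 0.2149]
ee_rot: [3.141, 0.0, 0.716]
ft_force: [-0.1, 0.8, -1.9]
finger_gap: 0.0191
grasp_force: 49.7
```

jog_arm(motion=[{"slide": [0.0003, 0.0006, -0.008], "twist": [0, 0, 0]}, {"slide": [0.0003, 0.0006, -0.016], "twist": [0, 0, 0]}, {"slide": [0.0003, 0.0006, -0.022], "twist": [0, 0, 0]}, {"slide": [0.0003, 0.0006, -0.028], "twist": [0, 0, 0]}, {"slide": [0.0003, 0.0006, -0.028], "twist": [0, 0, 0]}])

```text
clock: 14.2
position: [0.5024, 0.1945, 0.1854]
ee_rot: [-3.14, 0.002, 0.717]
ft_force: [-0.1, 0.4, -2.5]
finger_gap: 0.0191
grasp_force: 49.7
```

jog_arm(motion=[{"slide": [0, 0, -0.002], "twist": [0, 0, 0]}, {"slide": [0, 0, -0.004], "twist": [0, 0, 0]}, {"slide": [0, 0, -0.006], "twist": [0, 0, 0]}, {"slide": [0, 0, -0.008], "twist": [0, 0, 0]}, {"slide": [0, 0, -0.008], "twist": [0, 0, 0]}])

```text
clock: 14.7
position: [0.504, 0.1947, 0.1806]
ee_rot: [3.14, -0.001, 0.717]
ft_force: [-1.5, -1.1, 5.6]
finger_gap: 0.0192
grasp_force: 50.8
```

jog_arm(motion=[{"slide": [0, 0, -0.002], "twist": [0, 0, 0]}, {"slide": [0, 0, -0.003], "twist": [0, 0, 0]}, {"slide": [0, 0, -0.003], "twist": [0, 0, 0]}])

```text
clock: 15.0
position: [0.5044, 0.195, 0.1803]
ee_rot: [3.14, -0.003, 0.717]
ft_force: [-5.9, -2.3, 19.5]
finger_gap: 0.0188
grasp_force: 52.6
```

jog_arm(motion=[{"slide": [-0.001, -0.0007, 0], "twist": [0, 0, 0]}, {"slide": [-0.0015, -0.001, 0], "twist": [0, 0, 0]}, {"slide": [-0.0015, -0.001, 0], "twist": [0, 0, 0]}])

```text
clock: 15.3
position: [0.504, 0.1946, 0.1803]
ee_rot: [3.14, -0.006, 0.717]
ft_force: [-3.2, 0.1, 16.0]
finger_gap: 0.0189
grasp_force: 52.1
```

jog_arm(motion=[{"slide": [0.0015, 0.001, 0.0035], "twist": [0, 0, 0]}, {"slide": [0.0015, 0.001, 0.0035], "twist": [0, 0, 0]}, {"slide": [0.0015, 0.0025, 0.0035], "twist": [0, 0, 0]}, {"slide": [0.0015, 0.004, 0.0035], "twist": [0, 0, 0]}, {"slide": [0.0015, 0.004, 0.0035], "twist": [0, 0, 0]}])

```text
clock: 15.8
position: [0.5041, 0.1956, 0.1806]
ee_rot: [3.136, 0.003, 0.716]
ft_force: [-0.8, -6.9, 7.9]
finger_gap: 0.019
grasp_force: 51.0
```

jog_arm(motion=[{"slide": [0, -0.002, 0], "twist": [0, 0, 0]}, {"slide": [0, -0.004, 0], "twist": [0, 0, 0]}, {"slide": [0, -0.006, 0], "twist": [0, 0, 0]}, {"slide": [0, -0.006, 0], "twist": [0, 0, 0]}])

```text
clock: 16.2
position: [0.5039, 0.1938, 0.1806]
ee_rot: [-3.138, -0.005, 0.718]
ft_force: [-2.8, 4.1, 5.4]
finger_gap: 0.0192
grasp_force: 51.0
```

It stays blocked about 10 mm above the plate, so this one doesn't fit either. I'm returning it and going to the third.

jog_arm(motion=[{"slide": [0, 0.002, 0.01], "twist": [0, 0, 0]}, {"slide": [0, 0.002, 0.03], "twist": [0, 0, 0]}, {"slide": [0, 0.002, 0.055], "twist": [0, 0, 0]}, {"slide": [0, -0.02, 0.07], "twist": [0, 0, -3]}, {"slide": [0.001, -0.065, 0.07], "twist": [0, 0, -8]}, {"slide": [0.002, -0.11, 0.07], "twist": [0, 0, -13]}, {"slide": [0.003, -0.155, 0.07], "twist": [0, 0, -18]}, {"slide": [0.004, -0.2, 0.07], "twist": [0, 0, -23]}, {"slide": [0.005, -0.245, 0.07], "twist": [0, 0, -28]}, {"slide": [0.006, -0.29, 0.07], "twist": [0, 0, -33]}, {"slide": [0.007, -0.335, 0.07], "twist": [0, 0, -38]}, {"slide": [0.0072, -0.375, 0.06], "twist": [0, 0, -40.8]}, {"slide": [0.0072, -0.3896, 0.03], "twist": [0, 0, -40.8]}, {"slide": [0.0072, -0.3896, -0.01], "twist": [0, 0, -40.8]}, {"slide": [0.0072, -0.3896, -0.05], "twist": [0, 0, -40.8]}, {"slide": [0.0072, -0.3896, -0.085], "twist": [0, 0, -40.8]}, {"slide": [0.0072, -0.3896, -0.1], "twist": [0, 0, -40.8]}, {"slide": [0.0072, -0.3896, -0.107], "twist": [0, 0, -40.8]}, {"slide": [0.0072, -0.3896, -0.11], "twist": [0, 0, -40.8]}, {"slide": [0.0072, -0.3896, -0.11], "twist": [0, 0, -40.8]}])

```text
clock: 18.2
position: [0.5112, -0.1982, 0.0699]
ee_rot: [3.141, -0.001, 0.005]
ft_force: [0.0, 0.0, -2.2]
finger_gap: 0.0193
grasp_force: 49.8
```

jog_arm(motion=[{"slide": [0, 0, -0.001], "twist": [0, 0, 0]}, {"slide": [0, 0, -0.0015], "twist": [0, 0, 0]}, {"slide": [0, 0, -0.0015], "twist": [0, 0, 0]}])

```text
clock: 18.5
position: [0.5111, -0.1981, 0.0686]
ee_rot: [3.141, -0.001, 0.005]
ft_force: [0.2, 0.1, -1.5]
finger_gap: 0.0191
grasp_force: 49.9
```

jog_arm(motion=[{"slide": [0, 0, -0.001], "twist": [0, 0, 0]}, {"slide": [0, 0, -0.001], "twist": [0, 0, 0]}])

```text
clock: 18.7
position: [0.5113, -0.1982, 0.0686]
ee_rot: [3.141, -0.002, 0.005]
ft_force: [-2.1, 1.2, 5.7]
finger_gap: 0.0192
grasp_force: 50.8
```

jog_arm(motion=[{"slide": [0, 0, 0], "twist": [0, 0, 0]}, {"slide": [0, 0, 0], "twist": [0, 0, 0]}, {"slide": [0, 0, 0], "twist": [0, 0, 0]}, {"slide": [0, 0, 0], "twist": [0, 0, 0]}, {"slide": [0, 0, 0.01], "twist": [0, 0, 0]}, {"slide": [0, 0, 0.04], "twist": [0, 0, 0]}, {"slide": [0, 0, 0.07], "twist": [0, 0, 0]}, {"slide": [0.004, -0.04, 0.08], "twist": [0, 0, 0]}, {"slide": [0.008, -0.08, 0.08], "twist": [0, 0, 0]}, {"slide": [0.0128, -0.108, 0.07], "twist": [0, 0, 0]}, {"slide": [0.0128, -0.108, 0.05], "twist": [0, 0, 0]}, {"slide": [0.0128, -0.108, 0.03], "twist": [0, 0, 0]}, {"slide": [0.0128, -0.108, 0.015], "twist": [0, 0, 0]}, {"slide": [0.0128, -0.108, 0.006], "twist": [0, 0, 0]}, {"slide": [0.0128, -0.108, 0.001], "twist": [0, 0, 0]}, {"slide": [0.0128, -0.108, 0.001], "twist": [0, 0, 0]}, {"slide": [0.0128, -0.108, 0.001], "twist": [0, 0, 0]}], fingers=0.05)

```text
clock: 20.4
position: [0.5239, -0.306, 0.0685]
ee_rot: [3.141, -0.001, 0.005]
ft_force: [-0.7, -0.4, -0.9]
finger_gap: 0.0498
grasp_force: 0.0
```

jog_arm(motion=[{"slide": [0, 0, 0], "twist": [0, 0, 0]}, {"slide": [0, 0, 0], "twist": [0, 0, 0]}, {"slide": [0, 0, 0], "twist": [0, 0, 0]}, {"slide": [0, 0, 0], "twist": [0, 0, 0]}, {"slide": [0, 0, 0], "twist": [0, 0, 0]}, {"slide": [0, 0, 0], "twist": [0, 0, 0]}], fingers=0.0)

```text
clock: 21.0
position: [0.524, -0.3061, 0.0687]
ee_rot: [3.141, -0.001, 0.005]
ft_force: [0.0, 1.9, 5.9]
finger_gap: 0.0193
grasp_force: 49.3
```

jog_arm(motion=[{"slide": [0, 0, 0.01], "twist": [0, 0, 0]}, {"slide": [0, 0, 0.04], "twist": [0, 0, 0]}, {"slide": [0, 0, 0.08], "twist": [0, 0, 0]}, {"slide": [0, 0.01, 0.12], "twist": [0, 0, 1]}, {"slide": [0, 0.04, 0.15], "twist": [0, 0, 3]}, {"slide": [-0.002, 0.085, 0.165], "twist": [0, 0, 7]}, {"slide": [-0.004, 0.13, 0.165], "twist": [0, 0, 11]}, {"slide": [-0.006, 0.175, 0.165], "twist": [0, 0, 15]}, {"slide": [-0.008, 0.22, 0.165], "twist": [0, 0, 19]}, {"slide": [-0.01, 0.265, 0.165], "twist": [0, 0, 23]}, {"slide": [-0.012, 0.31, 0.165], "twist": [0, 0, 27]}, {"slide": [-0.014, 0.355, 0.165], "twist": [0, 0, 31]}, {"slide": [-0.016, 0.4, 0.165], "twist": [0, 0, 35]}, {"slide": [-0.018, 0.445, 0.165], "twist": [0, 0, 38]}, {"slide": [-0.0195, 0.48, 0.165], "twist": [0, 0, 40.8]}, {"slide": [-0.0202, 0.5, 0.16], "twist": [0, 0, 40.8]}, {"slide": [-0.0202, 0.5005, 0.15], "twist": [0, 0, 40.8]}, {"slide": [-0.0202, 0.5005, 0.147], "twist": [0, 0, 40.8]}, {"slide": [-0.0202, 0.5005, 0.147], "twist": [0, 0, 40.8]}, {"slide": [-0.0202, 0.5005, 0.147], "twist": [0, 0, 40.8]}])

```text
clock: 23.0
position: [0.5031, 0.1935, 0.2145]
ee_rot: [-3.142, 0.001, 0.715]
ft_force: [0.2, -0.1, -2.1]
finger_gap: 0.019
grasp_force: 49.4
```

jog_arm(motion=[{"slide": [0, 0, -0.008], "twist": [0, 0, 0]}, {"slide": [0, 0, -0.016], "twist": [0, 0, 0]}, {"slide": [0, 0, -0.022], "twist": [0, 0, 0]}, {"slide": [0, 0, -0.028], "twist": [0, 0, 0]}, {"slide": [0, 0, -0.028], "twist": [0, 0, 0]}])

```text
clock: 23.5
position: [0.5022, 0.1944, 0.1854]
ee_rot: [-3.14, 0.002, 0.717]
ft_force: [-0.6, -0.2, -2.3]
finger_gap: 0.0194
grasp_force: 49.3
```

jog_arm(motion=[{"slide": [0, 0, -0.002], "twist": [0, 0, 0]}, {"slide": [0, 0, -0.004], "twist": [0, 0, 0]}, {"slide": [0, 0, -0.006], "twist": [0, 0, 0]}, {"slide": [0, 0, -0.008], "twist": [0, 0, 0]}, {"slide": [0, 0, -0.008], "twist": [0, 0, 0]}])

```text
clock: 24.0
position: [0.503, 0.1946, 0.1786]
ee_rot: [-3.141, 0.0, 0.717]
ft_force: [0.4, -0.5, -3.0]
finger_gap: 0.0192
grasp_force: 49.4
```

Free at z = 0.1786, past where the other two stopped. I'm pushing on down.

jog_arm(motion=[{"slide": [0.0003, 0, -0.002], "twist": [0, 0, 0]}, {"slide": [0.0003, 0, -0.004], "twist": [0, 0, 0]}, {"slide": [0.0003, 0, -0.006], "twist": [0, 0, 0]}, {"slide": [0.0003, 0, -0.007], "twist": [0, 0, 0]}, {"slide": [0.0003, 0, -0.007], "twist": [0, 0, 0]}])

```text
clock: 24.5
position: [0.5033, 0.1946, 0.1715]
ee_rot: [-3.141, 0.0, 0.717]
ft_force: [0.5, 0.6, -1.6]
finger_gap: 0.0192
grasp_force: 49.4
```

jog_arm(motion=[{"slide": [0, 0, -0.001], "twist": [0, 0, 0]}, {"slide": [0, 0, -0.002], "twist": [0, 0, 0]}, {"slide": [0, 0, -0.002], "twist": [0, 0, 0]}])

```text
clock: 24.8
position: [0.5038, 0.1948, 0.1708]
ee_rot: [3.141, -0.001, 0.717]
ft_force: [-1.8, 0.3, 4.0]
finger_gap: 0.0193
grasp_force: 49.9
```

jog_arm(motion=[{"slide": [0, 0, -0.001], "twist": [0, 0, 0]}, {"slide": [0, 0, -0.0015], "twist": [0, 0, 0]}, {"slide": [0, 0, -0.0015], "twist": [0, 0, 0]}])

```text
clock: 25.1
position: [0.5039, 0.1949, 0.1707]
ee_rot: [3.141, -0.002, 0.717]
ft_force: [-3.8, -1.8, 11.4]
finger_gap: 0.0193
grasp_force: 50.9
```

```bash
python3 - <<'E'
from h import *
o=get_obs(); print(o["clock"],o["position"],o["ft_force"])
s=snap("scene","s2.png"); t=snap("top","t2.png")
f=lambda im,x,y,w,h,W,H: cv2.resize(im[y:y+h,x:x+w],(W,H),interpolation=cv2.INTER_CUBIC)
cv2.imwrite("pics/c4.png",np.hstack([f(s,160,130,266,200,400,300),f(s,340,140,80,60,400,300)])[:,:,::-1])
E
```

```text
25.1 [0.50391426 0.19486624 0.1707209 ] [-3.80385861 -1.75435774 11.38105572]
```

View pics/c4.png

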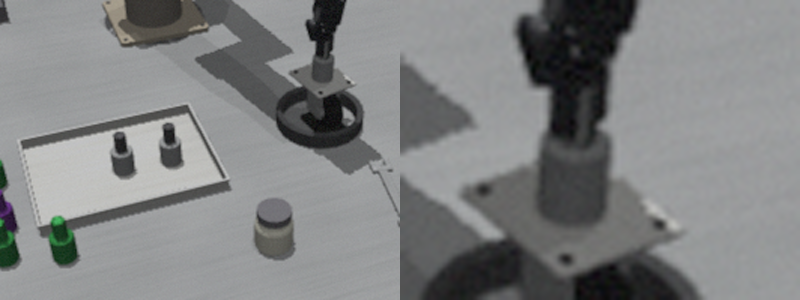

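The crop shows the third socket down on the plate and upright, at crop (575,180). The other two stand upright on the sheet at crop (122,153) and (170,143). The measured z of 0.1707 matches the seated height, so I'm handing it in.

```bash
python3 -c "
from workcell import *
print(sign_off())"
```

```text
the job is handed in; nothing more can be done
None
```

The third socket (the one farthest right from the robot) fits the nut; it is seated upright on the caster's plate and still gripped. The two that did not fit are back upright on the baking sheet, the jar and spanner were left alone, and the job was handed in at about 25 s.

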